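# Open the filter well of a bench fume extractor

## Task

The soldering fume extractor on the glass bench needs its filter checked. With a fingertip press the orange snap tab fully down, where it stays, then push the released grey lid along its rails off the filter well until it lies flat on the landing deck beyond the tab, up near the end stop, with the whole filter uncovered. Do not lift the lid, do not touch the filter, and leave the solder spool, the jar and the piece of glass where they are.

Things in the scene. Friction and masses are not known exactly. Their poses are not given: they have to be found in the camera images.
- extractor: Low blue fume extractor fixed to the bench, at any yaw, 275 (x) x 120 mm (y). Origin under it on the bench, z up; its x is the way the lid slides open; it spans x -140 to +135. Flat deck 50 mm above the bench. Behind the shut lid the deck is free from x -110 to -80 mm between two back stops (|y| 36 to 48, 68 high); a flat switch, 6 mm high, lies at x -126 mm.
- rail (a point): Point on the top inner face of the +y seat rail. Black rails stand at |y| 48 to 57 mm of the extractor, 72 mm above the bench along the seat (x -90 to 0), where lips reach in to |y| 40 over the lid's edges (68 to 72 mm high) so it cannot be lifted; along the landing (x 0 to 135) they are 62 mm high.
- landing (a point): Where the lid's origin lies when it is properly open: extractor x +70 mm, y 0, 54 mm above the bench. The lid slides on white runners (|y| 36 to 48 mm, tops 54 mm above the bench) over the lowered tab to here; a black end stop (62 mm above the bench) across the far end stops the lid at origin x +80 mm.
- well (a point): Centre of the mouth of the filter well, at deck height (50 mm above the bench): an opening in the deck from extractor x -72 to 0 mm, |y| under 34 mm, with the filter inside. The shut lid covers it.
- lid: Grey loose lid 90 (x) x 92 (y) x 12 mm, about 0.14 kg; yellow upstand on its trailing (-x) edge, 14 x 60 mm, top 28 mm above the lid's underside, its back flush with the trailing face. Origin: centre of underside, axes as the extractor's. Shut: extractor x about -35 mm, y 0, underside 54 mm above the bench, 1 to 3 mm play; the raised tab blocks it. Sliding friction 1 to 2 N.
- lid_push (a point): Middle of the trailing face of lid and upstand, 45 mm behind the lid's origin, 14 mm above its underside (68 mm above the bench). Push here towards the extractor's +x. Moves with the lid.
- tab (a joint): Travel of the orange snap tab straight down, in m: 0 raised (blocks the lid), 0.0135 fully down (top level with the deck, within 1 mm). The lid passes once it is deeper than 0.0105. About 4 N of friction and no spring: it stays where it is pressed to. Starts at 0 to 0.001.
- tab_top (a point): Centre of the top of the orange snap tab, 36 (x) x 42 mm (y), at extractor x 32 mm, y 0, just ahead of the lid's leading edge. Raised it is 64 mm above the bench; moves with the tab.
- filter: Pale pleated paper filter fixed in the well under the lid, 68 x 64 mm, centred at extractor x -36 mm, its top 44 mm above the bench. Its origin and axes are the extractor's. Not to be touched.
- spool: Bystander: aluminium solder spool standing on the bench beside the extractor, 60 mm across, 42 mm high. Origin at the centre of its underside.
- flux_jar: Bystander: amber jar with white cap, 52 mm across, 60 mm high. Origin at the centre of its underside.
- glass_piece: Bystander: green glass piece with lead edges lying on the bench, 74 x 61 x 8 mm. Origin at the centre of its underside.
Things that resemble listed ones, but are neither listed nor needed, are in the scene too. Several things have the shape of the lid; the one meant has the colours described above.

How it is judged:
On the way, in this order (a step that is already met when the one before it is completed fails the run):
1. the snap tab is pressed down while the lid is still on its seat (value of joint tab above 0.0112 m and x of lid in the frame of extractor below -0.02 m), for 0.1 s.
2. the lid is pushed off the well (x of lid in the frame of extractor above 0.05 m), for 0.1 s.
At the end, for the whole second after the job is handed in: The tab is down (deeper than 0.0105 m); the lid lies flat (within 0.06 rad, underside 51 to 57 mm above the bench) and at rest between the landing's kerbs with its origin at extractor x = 50 to 86 mm and |y| under 6 mm; spool, jar and glass within 25 mm of where they began (value of joint tab above 0.0105 m and x of lid in the frame of extractor between 0.05 and 0.086 m and y of lid in the frame of extractor between -0.006 and 0.006 m and z of lid in the frame of extractor between 0.051 and 0.057 m and angle between lid's own z axis and vertical below 0.06 rad and linear speed of lid below 0.01 m/s and distance of each of spool, flux_jar, glass_piece from where it was at the start of the episode below 0.025 m); the robot touches nothing.
It fails at once if the lid is lifted (over 10 mm above its runners) or tipped (over 0.25 rad) (z of lid in the frame of extractor above 0.064 m or angle between lid's own z axis and vertical above 0.25 rad).
It fails at once if the filter is touched by the fingers or the arm (contact force between any of the fingers, the arm and filter above 0.5 N).
It fails at once if spool, jar or glass is displaced by more than 25 mm (distance of any of spool, flux_jar, glass_piece from where it was at the start of the episode above 0.025 m).
It also fails if it takes over 38 s, if anything falls off the work surface, if the arm or the gripper's body presses on something with over 40 N, if the wrist force passes 120 N, or if a joint passes its speed limit or range.

## Robot

A 6-joint arm with a two-finger parallel gripper is mounted at the origin on the work surface. World frame = base frame: x ahead of the robot, y to its left, z up, the work surface at z = 0. Lengths are in m, angles in rad, forces in N, time in s.
With the tool pointing down it reaches from about 0.275 to 0.825 m from the base axis. Payload 4.9 kg.
Tool frame: the origin (TCP) lies midway between the tips of the shut fingers; the grasp point (between the pads) lies 19 mm behind it (bot.grip_depth is the distance from the TCP to the grasp point, in m); y points along the fingers, x is the direction in which the jaws open and shut, and the axes are right-handed (so a half turn about y gives the same grasp; the last joint's range is limited). The gripper opens to 85 mm and grips with 20 to 120 N. Pads are 22 mm wide; open, the fingers measure 114 mm over their backs; the gripper's body (76 mm by 85 mm) begins 54 mm behind the grasp point. The pads swing forward as they close: fully open they stand 13 mm farther back than shut.
Start: joints at [0.997, 0.326, -0.193, 1.052, 0, 1.437], TCP at [0.234, 0.498, 0.231] pointing down, gripper open.
Joint ranges: [-2.65, 2.65], [-0.97, 1.79], [-1.3, 1.35], [-1.93, 2.1], [-1.47, 1.37], [-3.14, 3.14]. Speed limits (rad/s): [2.57, 2.57, 3.14, 3.14, 3.14, 3.14].

## Interface

Orientations are given as a unit quaternion [w, x, y, z].
In Python, from cell import bot gives the robot as it stands. Calls block until the motion is done:
- bot.move_pose(position, orientation): joint-space move of the TCP to a pose.
- bot.move_linear(position, speed=0.15, rotation=None, until_force=None): straight line of the TCP; rotation=None keeps the orientation; speed is the mean speed in m/s. With until_force (N) it stops when the force on the tool has changed by that much, and returns True; else False.
- bot.goto_joints(angles): joint-space move.
- bot.set_gripper(opening, grasp_force=None): opening from 0.0 (shut) to 1.0 (fully open); grasp_force is the grip in N (None keeps the last); returns when the fingers have stopped.
- bot.wait(seconds).
- bot.solve_ik(position, orientation): joint angles nearest the present ones, or None.
- bot.camera(name): name is "scene" or "top" or "wrist"; returns the picture (420x560x3 uint8, red, green, blue); there is no depth.
- bot.calibration(name): a dict with "mtx" (3x3 intrinsics, pixels), "extrinsics" (4x4, takes a point from world to camera coordinates); the wrist camera has in their place "hand_eye" (4x4, takes a point from camera to tool coordinates, whose origin is the TCP and whose axes are the tool frame's). Camera axes: x right, y down, z forward; pixel columns grow to the right and rows downward; lengths in m; the calibration is good to about 2 mm. A picture is of the moment at which its call begins: read the wrist's pose just before it. calibration takes no time and is no camera call.
A pose or a line that the arm cannot do raises bot.PlanningError and nothing moves.
- bot.close_job(): hands the job in, once; it reports no verdict.
Trained networks look in the newest picture that a camera, given by its name, has taken for a name from the list of things; names that differ only in an ending like _2 or _b are one class to them, and where a whole thing is asked for, a point or a joint stands for the part that bears it (a point fixed in the world has none). Each returns a list of dicts, best first, with "confidence" (0 to 1); they miss things now and then, are a little off and sometimes report something else, mostly with a low value. They report only what shows in the picture. A call takes as long as a camera call. They do not tell look-alikes from the thing itself.
- bot.search_frame(camera, thing): "bbox" ([left, top, width, height] in pixels, round what is visible of it).
Readings, each from a call of its own:
- bot.read_clock(): time.
- bot.read_joint_positions(): joint angles.
- bot.read_joint_vel(): joint speeds.
- bot.read_joint_efforts(): joint torques, N m.
- bot.read_position(): TCP position.
- bot.read_tool_rot(): TCP orientation.
- bot.read_ft_force(): force on the tool from outside, world axes, zero at the start.
- bot.read_moment(): the same for the moment, N m.
- bot.read_gripper_width(): opening from 0.0 (shut) to 1.0 (fully open).
Only numpy, scipy, OpenCV 4.12 (cv2) and the standard library are available. Lean on these libraries where they do the work, as an engineer would, in place of code of your own. Each camera call takes 0.05 s, during which the arm holds its last target. There are 200 camera calls.

## Working session

There is one attempt and no reset: what is moved stays moved. The work goes in short steps, each a Python script; the robot and the scene stay as the last script left them, time stands still between calls to the robot, and variables do not carry over. Pictures are saved under pics/ and viewed, about 8 in all and at most 12, crops included, and the job is handed in when it is done.

```bash
mkdir -p pics; ls; python3 - <<'E'
from cell import bot
import cv2,numpy as np
for c in("scene","top"):
    im=bot.camera(c); cv2.imwrite(f"pics/{c}0.png",cv2.resize(im[:,:,::-1],(784,588),interpolation=cv2.INTER_CUBIC)); np.save(f"{c}0.npy",im)
    for t in("extractor","lid","tab"):
        print(c,t,[(np.round(d["bbox"]).tolist(),round(d["confidence"],2)) for d in bot.search_frame(c,t)])
    k=bot.calibration(c);print(np.round(k["mtx"],1).tolist(),np.round(k["extrinsics"],3).tolist())
print(bot.read_tool_rot(),bot.read_clock())
E
```

```text
pics
scene extractor [([196.0, 118.0, 140.0, 126.0], 0.93)]
scene lid [([210.0, 259.0, 71.0, 68.0], 0.83), ([94.0, 220.0, 62.0, 57.0], 0.83), ([248.0, 149.0, 60.0, 48.0], 0.79)]
scene tab [([240.0, 147.0, 23.0, 19.0], 0.69), ([195.0, 118.0, 144.0, 123.0], 0.68)]
[[414.1, 0.0, 277.0], [0.0, 414.1, 205.9], [0.0, 0.0, 1.0]] [[-0.7, 0.714, -0.017, 0.412], [0.591, 0.565, -0.576, -0.338], [-0.401, -0.413, -0.817, 1.045], [0.0, 0.0, 0.0, 1.0]]
top extractor [([248.0, 224.0, 173.0, 74.0], 0.58)]
top lid [([285.0, 230.0, 58.0, 60.0], 0.81), ([152.0, 240.0, 62.0, 66.0], 0.78), ([342.0, 74.0, 63.0, 60.0], 0.68), ([215.0, 124.0, 64.0, 62.0], 0.63)]
top tab [([339.0, 246.0, 27.0, 30.0], 0.72)]
[[426.5, 0.0, 269.9], [0.0, 426.5, 209.6], [0.0, 0.0, 1.0]] [[0.013, -1.0, -0.026, 0.034], [-0.993, -0.01, -0.122, 0.645], [0.121, 0.028, -0.992, 0.674], [0.0, 0.0, 0.0, 1.0]]
[-0.59698279  0.5970603   0.37881434 -0.3789858 ] 0.4
```

View pics/top0.png

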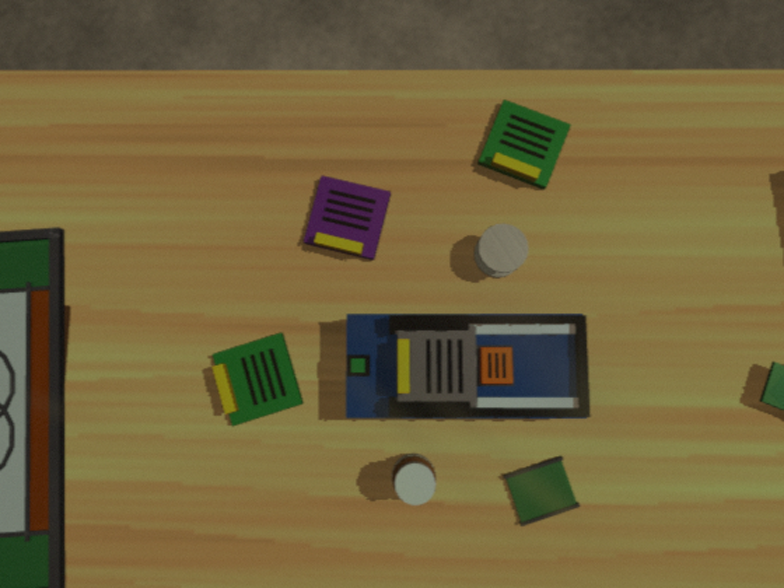

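View pics/scene0.png

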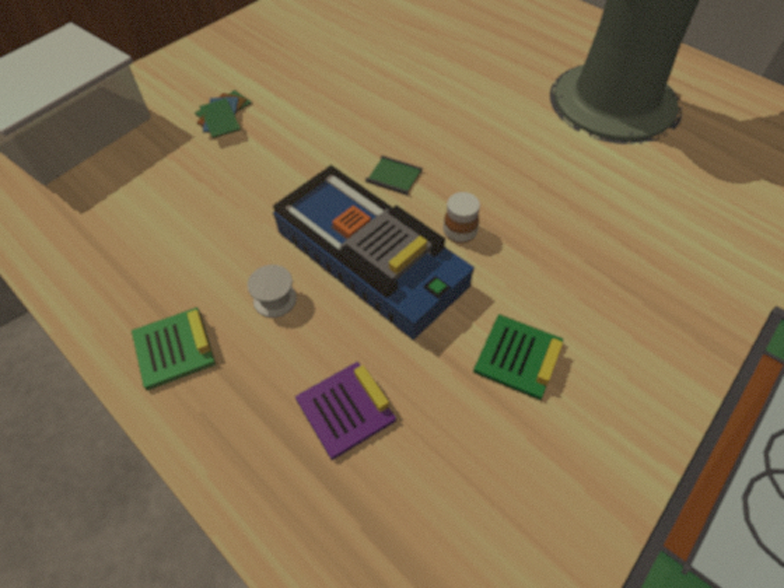

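```bash
cat > h.py <<'E'
from cell import bot
import numpy as np,cv2
from scipy.optimize import least_squares
from scipy.spatial.transform import Rotation as R
def proj(c,P):
    k=bot.calibration(c);e=np.array(k["extrinsics"])
    p=(e[:3,:3]@P.T).T+e[:3,3];q=p@np.array(k["mtx"]).T
    return q[:,:2]/q[:,2:]
def w(s,P): # extractor -> world
    P=np.atleast_2d(P);c,n=np.cos(s[2]),np.sin(s[2])
    return np.c_[s[0]+c*P[:,0]-n*P[:,1],s[1]+n*P[:,0]+c*P[:,1],P[:,2]]
def orange(im):
    h=cv2.cvtColor(im,cv2.COLOR_RGB2HSV);m=cv2.inRange(h,(3,150,90),(13,255,255))
    return m
def quat(yaw): # tool y down, tool x along extractor y; both half turns
    out=[]
    for sg in(1,-1):
        x=sg*np.array([-np.sin(yaw),np.cos(yaw),0]);y=np.array([0,0,-1.]);q=R.from_matrix(np.c_[x,y,np.cross(x,y)]).as_quat()
        out.append(q[[3,0,1,2]])
    return out
E
python3 - <<'E'
from h import *
pts=dict(top=[((496,366),(32,0,64)),((476,324),(10,48,54)),((575,408),(127,-48,54)),((587,316),(135,57,62)),((589,417),(135,-57,62)),((347,315),(-140,60,50)),((347,417),(-140,-60,50))],
scene=[((412,322),(-140,60,50)),((471,268),(-140,-60,50)),((276,207),(135,57,62)),((331,169),(135,-57,62)),((351,220),(32,0,64))])
def f(s,cs):return np.concatenate([(proj(c,w(s,np.array([p[1] for p in pts[c]])/1e3))-np.array([p[0] for p in pts[c]])/1.4).ravel() for c in cs])
for cs in(["top"],["scene"],["top","scene"]):
    r=least_squares(f,[0.45,0,-1.57],args=(cs,),loss="soft_l1");s=r.x;print(cs,s.round(4));print(f(s,cs).reshape(-1,2).round(1).tolist())
np.save("s.npy",s)
for q in quat(s[2]):
    for p in([.032,0,.15],[-.105,0,.12],[.04,0,.06]):
        j=bot.solve_ik(w(s,p)[0],q);print(None if j is None else np.round(j,2))
E
```

```text
['top'] [ 0.56   -0.0631 -1.5617]
[[0.5, -0.2], [-0.5, -0.1], [3.7, 0.5], [-0.7, -0.1], [0.6, 0.2], [-0.3, -1.0], [-1.1, 0.4]]
['scene'] [ 0.5636 -0.0625 -1.5632]
[[0.4, 1.7], [1.9, 0.3], [-2.9, -1.0], [-0.2, -2.9], [-0.2, -0.2]]
['top', 'scene'] [ 0.5607 -0.0632 -1.5645]
[[0.5, -0.6], [-0.4, -0.5], [3.6, 0.2], [-0.6, -0.4], [0.5, 0.0], [-0.1, -1.6], [-1.1, -0.3], [1.1, 0.5], [2.5, -0.8], [-1.9, -2.0], [0.7, -3.8], [0.7, -1.2]]
[-0.3   0.43 -0.26  0.88  0.    1.27]
[-0.06  0.44 -0.32  0.81  0.    1.51]
[-0.31  0.53 -0.36  0.68  0.    1.25]
[-0.3   0.43 -0.26  0.88  0.   -1.87]
[-0.06  0.44 -0.32  0.81  0.   -1.63]
[-0.31  0.53 -0.36  0.68  0.   -1.89]
```

```bash
python3 - <<'E'
from h import *
s=np.load("s.npy");q=quat(s[2])[0]
bot.move_pose(w(s,[.032,0,.2])[0],q)
bot.set_gripper(0.0)
p=np.array(bot.read_position());qq=np.array(bot.read_tool_rot());im=bot.camera("wrist")
k=bot.calibration("wrist");np.savez("wr.npz",p=p,q=qq,im=im)
cv2.imwrite("pics/wr.png",cv2.resize(im[:,:,::-1],(784,588)))
H=np.array(k["hand_eye"]);M=np.array(k["mtx"]);Rt=R.from_quat(qq[[1,2,3,0]]).as_matrix()
P=w(s,np.array([[32,0,64],[14,21,64],[14,-21,64],[50,21,64],[50,-21,64],[10,48,54],[127,48,54],[10,-48,54],[127,-48,54]])/1e3)
t=(P-p)@Rt;c=(t-H[:3,3])@H[:3,:3];u=c@M.T
print((u[:,:2]/u[:,2:]*1.4).round().tolist(),p,bot.read_clock())
E
```

```text
[[393.0, 279.0], [427.0, 250.0], [358.0, 250.0], [426.0, 306.0], [359.0, 306.0], [469.0, 241.0], [461.0, 407.0], [316.0, 241.0], [324.0, 407.0]] [ 0.56092671 -0.0952217   0.19997413] 3.625
```

View pics/wr.png

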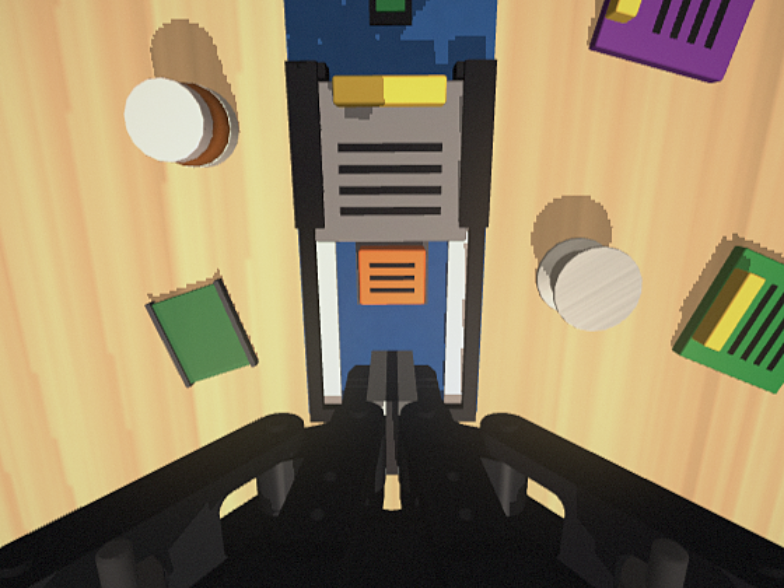

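The wrist view shows the tab at about (392, 276), against a prediction of (393, 279). That is about 2 mm off, and the rails are aligned with yaw, so I'm pressing now.

```bash
python3 - <<'E'
from h import *
s=np.load("s.npy");q=quat(s[2])[0]
g=lambda x,z,**k:bot.move_linear(w(s,[x,0,z])[0],**k)
g(.033,.075)
print(g(.033,.045,speed=.02,until_force=25),np.round(bot.read_position(),4),np.round(bot.read_ft_force(),1),bot.read_clock())
bot.wait(.2)
g(.033,.12)
g(-.03,.13)
p=np.array(bot.read_position());im=bot.camera("top")
g(-.115,.13)
im2=bot.camera("scene");print(bot.read_clock())
cv2.imwrite("pics/after.png",np.hstack([cv2.resize(im2[110:250,180:350,::-1],(510,420))]))
E
```

```text
True [ 0.561  -0.0962  0.0504] [-0.5  0.8  7. ] 5.775
7.9833
```

View pics/after.png

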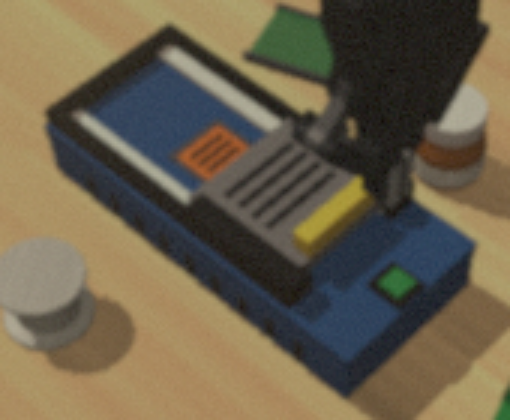

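The tab is level with the deck: the press stopped at z = 50.4 mm. Next I find the trailing face by contact, then push.

```bash
python3 - <<'E'
from h import *
s=np.load("s.npy")
g=lambda x,z,**k:bot.move_linear(w(s,[x,0,z])[0],**k)
def ex():
    d=np.array(bot.read_position())[:2]-s[:2];c,n=np.cos(s[2]),np.sin(s[2]);return np.round([c*d[0]+n*d[1],-n*d[0]+c*d[1]],4)
g(-.107,.13)
print("down",g(-.107,.061,speed=.08,until_force=8),bot.read_position())
print("touch",g(-.075,.061,speed=.02,until_force=0.8),ex(),np.round(bot.read_ft_force(),1))
x0=-.091
print("push",g(.009,.061,speed=.04,until_force=15),ex(),np.round(bot.read_ft_force(),1),bot.read_clock())
im=bot.camera("top");im2=bot.camera("scene")
cv2.imwrite("pics/push.png",np.hstack([cv2.resize(im[210:310,235:435,::-1],(800,400))]))
E
```

```text
down False [0.56055337 0.04380449 0.0614495 ]
touch True [-0.0927 -0.0004] [-0.2 -0.4  0.6]
push False [ 0.009 -0.   ] [-0.6 -0.1  0.2] 12.7917
```

View pics/push.png

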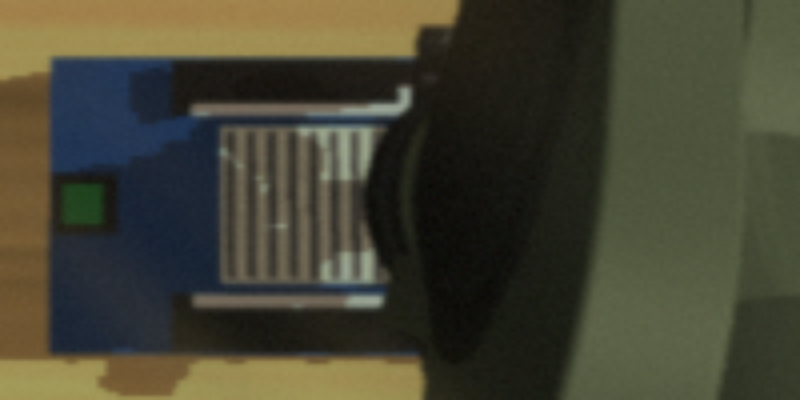

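```bash
python3 - <<'E'
from h import *
s=np.load("s.npy")
g=lambda x,z,**k:bot.move_linear(w(s,[x,0,z])[0],**k)
g(-.02,.061,speed=.1);g(-.02,.2,speed=.2);g(-.2,.2,speed=.3)
p=np.array(bot.read_position());qq=np.array(bot.read_tool_rot());im=bot.camera("wrist")
t=bot.camera("top");sc=bot.camera("scene");print(bot.read_clock())
a=cv2.resize(t[205:315,235:435,::-1],(800,440));cv2.imwrite("pics/end.png",a)
cv2.imwrite("pics/endsc.png",cv2.resize(sc[90:250,170:370,::-1],(750,600)))
def pix(P):return (proj("top",w(s,np.array(P)/1e3))-[235,205])*4
print("end stop top x127",pix([[127,0,62]]).round())
for x in(50,60,70,80):print(x,pix([[x-45,30,82],[x-45,-30,82],[x+45,46,66],[x+45,-46,66]]).round().tolist())
E
```

```text
15.075
end stop top x127 [[719. 225.]]
50 [[416.0, 145.0], [418.0, 301.0], [637.0, 108.0], [644.0, 343.0]]
60 [[442.0, 145.0], [444.0, 301.0], [663.0, 108.0], [670.0, 343.0]]
70 [[468.0, 145.0], [470.0, 302.0], [688.0, 108.0], [696.0, 343.0]]
80 [[494.0, 145.0], [496.0, 302.0], [714.0, 108.0], [721.0, 343.0]]
```

View pics/end.png

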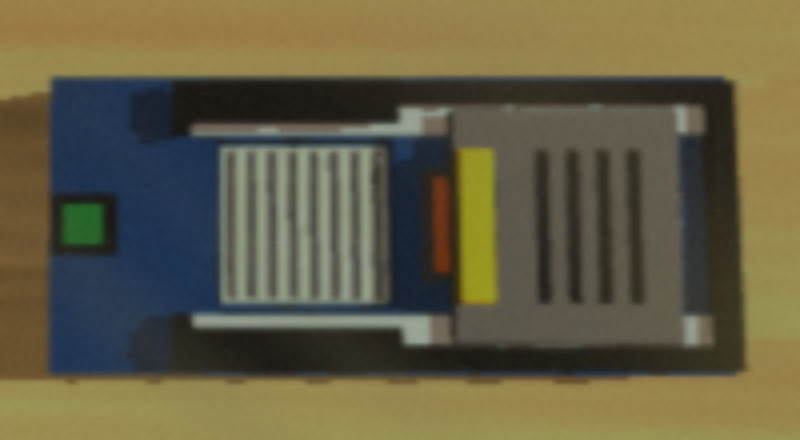

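View pics/endsc.png

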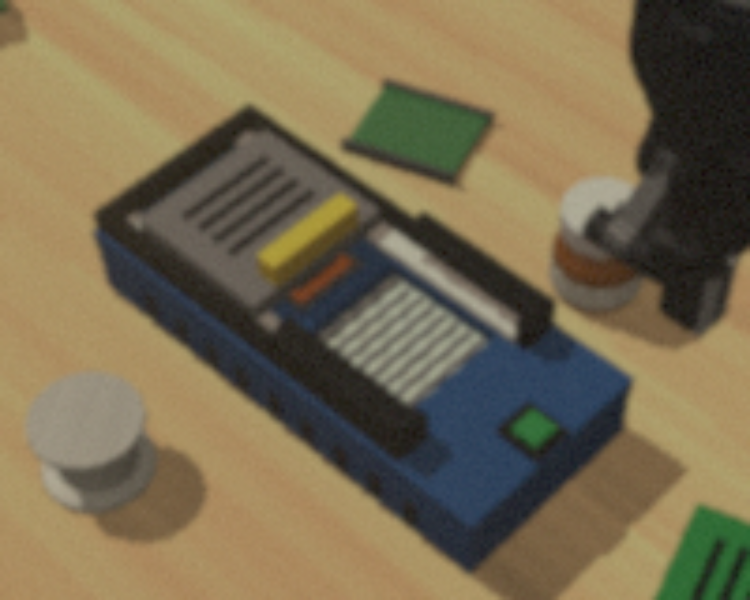

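The upstand's back edge at pixel 457 and the leading edge at about 680 put the lid at x ≈ 65 mm. It lies flat and centred, the filter is uncovered, and the bystanders haven't moved.

```bash
python3 -c "
from cell import bot
print(bot.read_ft_force(),bot.read_clock());bot.close_job()"
```

```text
[0.52434655 0.52243746 0.14920862] 15.075
the job is handed in; nothing more can be done
```

The tab is pressed down, the lid is open on the landing deck, and I handed the job in at about 15 s of the 38 s allowed.

- **Tab:** I pressed it with the shut fingertips until they stopped at z = 50.4 mm, level with the deck. The later pictures still show it down, partly under the lid.
- **Lid:** I pushed on its trailing face at about 61 mm height, and the push never reached the 15 N stop force. The last top picture puts its origin at extractor x of about 65 mm (allowed 50 to 86). By eye it is centred and flat between the kerbs.
- **Filter:** It is fully uncovered. The fingertips passed about 17 mm above it.
- **Bystanders:** The spool, jar and glass look unmoved. I judged this by eye and did not measure their positions.
- **Robot:** The arm is clear of everything at z = 0.2 m, with about 0.5 N reading on the tool.

No check failed. The two fixed cameras disagreed by about 4 mm on the extractor's position. The wrist view of the tab was within about 2 mm of the combined estimate, so I used that.

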